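# Open a child-resistant reagent bottle

### The arm

A 6-joint arm with a two-finger parallel gripper is mounted at the origin on the work surface. World frame = base frame: x ahead of the robot, y to its left, z up, the work surface at z = 0. Lengths are in m, angles in rad, forces in N, time in s.
With the tool pointing down it reaches from about 0.3 to 0.775 m from the base axis. Payload 14.6 kg.
Tool frame: the origin (TCP) lies midway between the tips of the shut fingers; the grasp point (between the pads) lies 19 mm behind it; z points along the fingers, y is the line along which they close (so a half turn about z gives the same grasp; the last joint's range is limited). The gripper opens to 94 mm and grips with 3 to 60 N. Pads are 16 mm wide; open, the fingers measure 119 mm over their backs; the gripper's body (75 mm by 177 mm) begins 78 mm behind the grasp point.
Start: joints at [-1.294, 0.3, 1.521, -0, 1.321, -0.067], TCP at [0.185, -0.518, 0.205] pointing down, gripper open.
Joint ranges: [-3.03, 3.03], [-0.79, 2.21], [0.23, 2.52], [-1.04, 4.18], [0, 3.07], [-2.55, 2.55]. Speed limits (rad/s): [2.22, 2.22, 2.57, 3.14, 3.14, 3.14].

### API

Orientations are given as [roll, pitch, yaw] about the fixed x, y, z axes, in that order (R = Rz(yaw) Ry(pitch) Rx(roll)).
In Python, from station import * gives the robot as it stands.
- The arm moves only by the tool send_rows, never from a script. Its argument "targets" is a list of rows, each an object of numbers: "x", "y", "z": the shift along the world's x, y, z in units of 0.2 m (1.0 is 0.2 m); "spin": the turn about the world's z in units of pi/2 rad (1.0 is pi/2 rad); "claw": the finger opening in mm, from 0 to 94. A call has 1 to 20 rows; each row shifts and turns the commanded pose from where the row before left it; what a row does not reach is not made up. A row lasts 1/10 s, in which the tool goes at most 50 mm and 8.59 degrees, less where a joint would pass 70% of its speed; a pose out of reach is approached as far as the arm can. A call with a number of a shift or a turn outside -1 to 1 is refused whole. A call with a gripper value outside its range is refused whole. The fingers move at their own pace and stop on an object; "force" is the grip in N (left out, the last holds). Time passes only in rows, so rows that do not move let the fingers close. It gives the time, the measured TCP pose, the force, the opening and the grip force at its end, in the units of the state.
- get_obs(): the state, without advancing time (a new reading comes with each control period).
- camera(name): name is "scene" or "top" or "wrist"; returns the picture (384x512x3 uint8, blue, green, red); there is no depth.
- camera_model(name): a dict with "fovy" (degrees; the focal length in pixels is half the picture's height over the tangent of half this angle, whatever the lens; pixels are square), "cx", "cy" (the principal point, pixels), "T" (4x4, takes a point from camera to world coordinates). Camera axes: x right, y down, z forward; pixel columns grow to the right and rows downward; lengths in m; the calibration is good to about 2 mm. A picture is of the moment at which its call begins: read the wrist's pose just before it. camera_model takes no time and is no camera call; for the wrist camera it gives the pose at the moment of the call.
- hand_in(): hands the job in; it is judged then, once.
The state is a dict: "time_s": time; "qpos": joint angles; "joint_vel": joint speeds; "tau": joint torques, N m; "ee_pos": TCP position; "eef_rot": TCP orientation; "force": force on the tool from outside, world axes, zero at the start; "moment": the same for the moment, N m; "grip_width": finger opening in m; "grip_force": force on a finger pad.
Only numpy, scipy, OpenCV 4.12 (cv2) and the standard library are available. Lean on these libraries where they do the work, as an engineer would, in place of code of your own. Each camera call takes 0.05 s, during which the arm holds its last target. There are 200 camera calls.

### The job

Open the white reagent bottle that stands in the steel holder: push its yellow child-resistant cap down hard until it bottoms, keep it down while turning it about 65 degrees anticlockwise (seen from above), and lift it straight off. Do not force it: keep the load between cap and bottle well under 40 N. Then set the cap down flat, top side up, in the shallow blue tray without dropping it, let go, and leave the other things on the bench alone.

Things in the scene. Friction and masses are not known exactly. Their poses are not given: they have to be found in the camera images.
- bottle: White reagent bottle, 86 mm in diameter, immovable in a steel holder bolted to the bench (round foot 116 mm across, ring 97 mm across up to 40 mm height). Origin: on the bench under the bottle's axis, z up along it. Shoulder: from 98 mm height at radius 43 mm in to 117 mm height at the neck. With the cap closed its red bar points along x.
- neck (a point): Top of the neck's ledge, on the bottle's axis, 160 mm above the bench, hidden in the cap. Neck radius 16.5 mm, ledge radius 23.5 mm; the cap has about 1.5 mm sideways play, so turn it about this axis. Open, the cap is free to rise: a spring lifts it the first 2 mm; its lugs pass the ledge 10 mm up and it is fully clear of the neck 38 mm above its closed height.
- cap: Yellow ribbed child-resistant cap, 58 mm in diameter, 37 mm high, 30 to 65 g, loose, on the bottle at the start. Origin: centre of its lower rim, 142 mm above the bench when closed; z up, x towards the red bar on its top. Below the rim 25 mm are free beside the neck. It takes a squeeze of 60 N.
- cap_top (a point): Centre of the cap's top, 37 mm above its rim: to press and turn it, grip its ribbed sides. A spring resists: about 7 N at the start, 0.6 N more per mm. How far down the inner catches let go differs from bottle to bottle and cannot be seen: 2.5 to 11.5 mm. The cap bottoms hard 1.5 mm deeper than that: press until you feel it. Over 40 N between cap and bottle counts as forcing.
- cap_mark (a point): Outer end of the red bar on the cap's top, 24 mm from the cap's axis along its x. Held down past the catches, the cap turns anticlockwise seen from above (positive about z). From 57 to 73 degrees it can be lifted straight up (aim for 65); at 75 degrees there is a rigid stop. Not pressed far enough, it locks after 4 to 7 degrees; turning on against that forces it.
- tray: Shallow open blue plastic tray, 150 x 150 mm outside, walls 4 mm thick and 14 mm high, floor 4 mm thick, fixed to the bench. Origin: bench level under its centre; x and y along its sides.
- blue_bottle: Bystander: loose blue bottle with a white cap, 72 mm in diameter, 160 mm high. Origin: centre of its underside. Leave it alone.
- beaker: Bystander: small glass beaker, 52 mm across, 60 mm high. Origin: centre of its underside. Leave it alone.
- dropper: Bystander: amber dropper bottle, 30 mm across, 65 mm high. Origin: centre of its underside. Leave it alone.
- white_jar: Bystander: white jar, 70 mm across, 70 mm high. Origin: centre of its underside. Leave it alone.
- spray: Bystander: spray bottle with a yellow head, 68 mm across, 181 mm high. Origin: centre of its underside. Leave it alone.
- marker: Bystander: red-capped marker lying on the bench, 125 x 13 x 13 mm. Origin: under its middle; x along it. Leave it alone.
Not all that is in view belongs to the job. Of the things like the cap, leave any that is black, orange or pink; of the rest the larger one is meant.

How it is judged:
On the way, in this order (a step that is already met when the one before it is completed fails the run):
1. the cap is turned anticlockwise on the neck by at least 55 degrees, still on the neck (y of cap_mark in the frame of bottle above 0.0196 m and horizontal distance between cap and bottle below 0.006 m and z of cap in the frame of bottle below 0.15 m), for 0.1 s.
2. the cap is lifted off, fully clear of the neck (z of cap in the frame of bottle above 0.18 m), for 0.1 s.
At the end, for the whole second after the job is handed in: The cap lies flat (within 6 degrees) and top side up on the floor of the blue tray, inside its walls, at rest and released (x of cap in the frame of tray between -0.046 and 0.046 m and y of cap in the frame of tray between -0.046 and 0.046 m and z of cap in the frame of tray below 0.008 m and angle between cap's own z axis and vertical below 0.1 rad and linear speed of cap below 0.02 m/s); the robot touches nothing.
It fails at once if the cap is forced: more than 40 N between cap and bottle (contact force between cap and bottle above 40 N).
It fails at once if the cap is dropped (falls free faster than 0.7 m/s, about 25 mm) (horizontal distance between cap and bottle above 0.06 m and contact force between the fingers and cap below 0.05 N and linear speed of cap above 0.7 m/s).
It fails at once if a bystander is moved by more than 30 mm (distance of any of blue_bottle, beaker, dropper, white_jar, spray, marker from where it was at the start of the episode above 0.03 m).
It also fails if it takes over 64 s, if anything falls off the work surface, if the arm or the gripper's body presses on something with over 40 N, if the wrist force passes 120 N, or if a joint passes its speed limit or range.

## Working session

There is one attempt and no reset: what is moved stays moved. The work goes in short steps, Python scripts to look and compute and a tool call to move; the robot and the scene stay as the last step left them, time stands still between calls to the robot, and variables do not carry over. Pictures are saved under pics/ and viewed, at most 10 in all, crops included, and the job is handed in when it is done.

Besides the shell and the picture viewer there is one more tool, called after "Emit:" as name([rows], argument=value, ...), one row to a line, values as JSON. send_rows: Moves the arm, as the interface text tells. Its arguments: {"type":"object","properties":{"targets":{"type":"array"},"force":{"type":"number"}},"required":["targets"]}

```bash
mkdir -p pics; ls; python3 - <<'E'
from station import *
import cv2, numpy as np
o=get_obs(); print(o)
for n in("scene","top"):
    cv2.imwrite(f"pics/{n}0.png",camera(n)); m=camera_model(n); print(n,m["fovy"],m["cx"],m["cy"],np.round(m["T"],4).tolist(), [k for k in m])
E
```

```text
pics
{'time_s': 0.0, 'qpos': array([-1.29357409e+00,  3.00505367e-01,  1.52161202e+00,  1.83255756e-06,
        1.32071112e+00, -6.65757424e-02]), 'joint_vel': array([ 0.00096379,  0.00204502,  0.00025822,  0.0015229 , -0.00090296,
       -0.00028499]), 'tau': array([-8.24184899e-04, -5.31809700e+01, -3.52742529e+01,  7.08520389e-02,
        2.44246615e-02, -1.02169881e-04]), 'ee_pos': array([ 0.18531941, -0.51754141,  0.20485445]), 'eef_rot': array([-3.14035966e+00, -8.39879798e-05,  3.43797474e-01]), 'force': array([ 0.34792464,  0.54843727, -1.42303008]), 'moment': array([-0.00331242, -0.04129012,  0.00127417]), 'grip_force': 0.0, 'grip_width': 0.09364141566339439}
scene 46.69973927752335 259.6867717258031 187.14260825033742 [[0.5896, 0.4636, -0.6614, 1.2467], [0.8077, -0.334, 0.4859, -0.551], [0.0044, -0.8206, -0.5714, 0.7286], [0.0, 0.0, 0.0, 1.0]] ['fovy', 'cx', 'cy', 'T']
top 43.29821217810844 253.44761856050275 191.04558748635125 [[0.0173, -0.9898, 0.1415, 0.3932], [-0.9995, -0.0133, 0.0291, -0.0612], [-0.0269, -0.1419, -0.9895, 1.223], [0.0, 0.0, 0.0, 1.0]] ['fovy', 'cx', 'cy', 'T']
```

View pics/scene0.png

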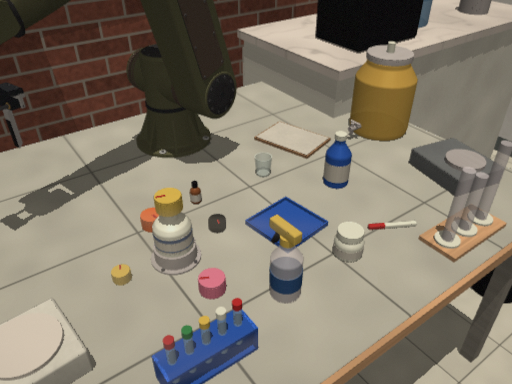

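View pics/top0.png

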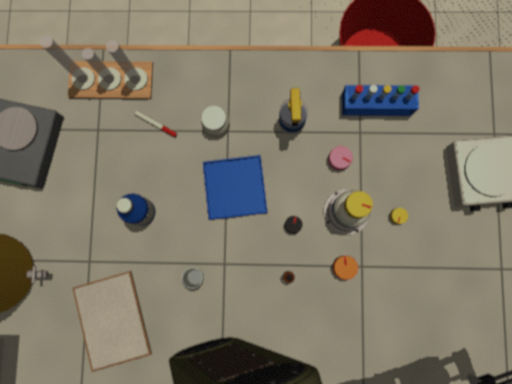

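The scene view shows the closed yellow cap on the white bottle at (169,202). The top view has it at (359,206), with its red bar pointing right and slightly down. The tray is at (235,187), the spray at (293,110), and decoy caps surround the bottle.

```bash
cat > h.py <<'E'
from station import *
import cv2, numpy as np
def ray(m,u,v):
    f=192/np.tan(np.radians(m["fovy"])/2); T=np.array(m["T"])
    return T[:3,3],T[:3,:3]@np.array([(u-m["cx"])/f,(v-m["cy"])/f,1])
def onz(m,u,v,z):
    p,d=ray(m,u,v); return (p+d*(z-p[2])/d[2])[:2]
def two(a,b):
    A=[];B=[]
    for p,d in(a,b):
        d=d/np.linalg.norm(d); P=np.eye(3)-np.outer(d,d); A.append(P);B.append(P@p)
    return np.linalg.lstsq(np.vstack(A),np.hstack(B),rcond=None)[0]
def mask(im,h0,h1,s=110,v=60):
    H=cv2.cvtColor(im,cv2.COLOR_BGR2HSV)
    return cv2.inRange(H,(h0,s,v),(h1,255,255))
def cut(M,x0,y0,x1,y1):
    o=np.zeros_like(M);o[y0:y1,x0:x1]=M[y0:y1,x0:x1];return o
def big(M):
    return max(cv2.findContours(M,cv2.RETR_EXTERNAL,cv2.CHAIN_APPROX_NONE)[0],key=cv2.contourArea)
E
python3 - <<'E'
from h import *
m=camera_model("top"); im=cv2.imread("pics/top0.png")
M=cut(mask(im,18,35),335,180,380,230); R=cut(mask(im,0,8,100,50)|mask(im,172,180,100,50),340,190,378,222)
c=big(M|R); (u,v),ax,an=cv2.fitEllipse(c); print("cap px",u,v,ax,cv2.boundingRect(c)); 
print("cap top-plane",onz(m,u,v,.17))
ys,xs=np.nonzero(R); rp=onz(m,xs.mean(),ys.mean(),.179); print("bar n",len(xs),xs.mean(),ys.mean(),rp)
T=cut(mask(im,100,130),195,145,275,230); r=cv2.minAreaRect(big(T)); q=cv2.boxPoints(r)
Q=np.array([onz(m,*p,.012) for p in q]); print("tray",Q.mean(0),Q.tolist())
for n,p,z in [("spray head",(293,104),.17),("spray",(292,122),.06),("blue",(133,208),.1),("jar",(214,118),.07),("beaker",(194,278),.05),("dropper",(287,277),.06),("pink",(341,158),.03),("orange",(346,267),.03),("black",(293,225),.03)]: print(n,onz(m,*p,z).round(3))
s=camera_model("scene"); im2=cv2.imread("pics/scene0.png")
c2=big(cut(mask(im2,18,35)|mask(im2,0,8,100,50),150,185,190,220)); b=cv2.boundingRect(c2); mo=cv2.moments(c2)
u2,v2=mo["m10"]/mo["m00"],mo["m01"]/mo["m00"]; print(b,u2,v2,"two",two(ray(m,u,v),ray(s,u2,v2)))
E
```

```text
cap px 358.105712890625 204.2815704345703 (26.08601188659668, 28.149328231811523) (344, 191, 29, 28)
cap top-plane [ 0.5177168 -0.2587959]
bar n 0 nan nan [nan nan]
tray [0.5761909  0.02339421] [[0.6398866679812162, 0.10716163478192148], [0.6592562647188562, -0.03987539214872588], [0.5124175437014741, -0.059091354586745276], [0.49320311967798086, 0.08538193864970556]]
spray head [ 0.743 -0.116]
spray [ 0.733 -0.119]
blue [0.51  0.254]
jar [0.739 0.073]
beaker [0.349 0.112]
dropper [ 0.355 -0.11 ]
pink [ 0.65  -0.244]
orange [ 0.381 -0.254]
black [ 0.481 -0.125]
(154, 188, 29, 29) 167.99305555555554 201.5545267489712 two [ 0.51910532 -0.25959768  0.16146941]<stdin>:6: RuntimeWarning: Mean of empty slice.
  ret = ret.dtype.type(ret / rcount)
```

Emit:
send_rows([
  {"z": 0.2},
  {"z": 0.2},
  {"x": 0.167, "y": 0.13},
  {"x": 0.167, "y": 0.13},
  {"x": 0.167, "y": 0.13},
  {"x": 0.167, "y": 0.13},
  {"x": 0.167, "y": 0.13},
  {"x": 0.167, "y": 0.13},
  {"x": 0.167, "y": 0.13},
  {"x": 0.167, "y": 0.13},
  {"x": 0.167, "y": 0.13},
  {"x": 0.167, "y": 0.13},
  {},
  {},
  {},
], force=60)

```text
schema error: expected keys x, y, z, spin, claw
```

```bash
python3 - <<'E'
from h import *
m=camera_model("wrist"); im=camera("wrist"); cv2.imwrite("pics/w1.png",im)
print(m["fovy"],np.round(m["T"],3).tolist()); o=get_obs(); print(o["ee_pos"],o["eef_rot"],o["force"])
E
```

```text
61.853174669283426 [[0.338, -0.903, -0.265, 0.262], [-0.941, -0.324, -0.095, -0.49], [-0.0, 0.282, -0.96, 0.385], [0.0, 0.0, 0.0, 1.0]]
[ 0.18532234 -0.5176187   0.20504026] [-3.14073016e+00 -4.48208146e-05  3.43794477e-01] [-0.85848423  0.36844761  1.09861009]
```

View pics/w1.png

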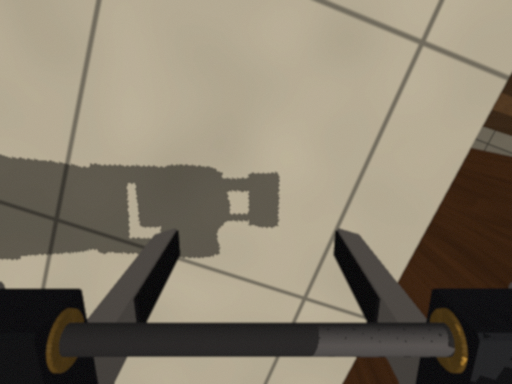

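The wrist view shows bare bench only: the call was refused because every row needs all its keys. I'll resend with all keys, stopping short of the bottle so the cap is in view.

Emit:
send_rows([
  {"x": 0, "y": 0, "z": 0.2, "spin": 0, "claw": 94},
  {"x": 0, "y": 0, "z": 0.2, "spin": 0, "claw": 94},
  {"x": 0.139, "y": 0.12, "z": 0, "spin": 0, "claw": 94},
  {"x": 0.139, "y": 0.12, "z": 0, "spin": 0, "claw": 94},
  {"x": 0.139, "y": 0.12, "z": 0, "spin": 0, "claw": 94},
  {"x": 0.139, "y": 0.12, "z": 0, "spin": 0, "claw": 94},
  {"x": 0.139, "y": 0.12, "z": 0, "spin": 0, "claw": 94},
  {"x": 0.139, "y": 0.12, "z": 0, "spin": 0, "claw": 94},
  {"x": 0.139, "y": 0.12, "z": 0, "spin": 0, "claw": 94},
  {"x": 0.139, "y": 0.12, "z": 0, "spin": 0, "claw": 94},
  {"x": 0.139, "y": 0.12, "z": 0, "spin": 0, "claw": 94},
  {"x": 0.139, "y": 0.12, "z": 0, "spin": 0, "claw": 94},
  {"x": 0, "y": 0, "z": 0, "spin": 0, "claw": 94},
  {"x": 0, "y": 0, "z": 0, "spin": 0, "claw": 94},
  {"x": 0, "y": 0, "z": 0, "spin": 0, "claw": 94},
], force=60)

```text
time_s: 1.65
ee_pos: [0.4628, -0.2783, 0.2853]
eef_rot: [-3.141, 0.0, 0.343]
force: [-0.3, -0.5, 0.3]
grip_width: 0.0938
grip_force: 0.0
```

```bash
python3 - <<'E'
from h import *
m=camera_model("wrist"); im=camera("wrist"); cv2.imwrite("pics/w2.png",im)
print(np.round(m["T"],3).tolist()); o=get_obs(); print(o["time_s"],o["ee_pos"],o["eef_rot"],o["force"])
E
```

```text
[[0.337, -0.903, -0.265, 0.54], [-0.941, -0.323, -0.096, -0.251], [0.001, 0.282, -0.959, 0.465], [0.0, 0.0, 0.0, 1.0]]
1.7 [ 0.46275434 -0.27851336  0.28542267] [-3.14156889e+00  1.48996984e-04  3.42668533e-01] [-0.2217309   1.08771493  0.11082015]
```

View pics/w2.png

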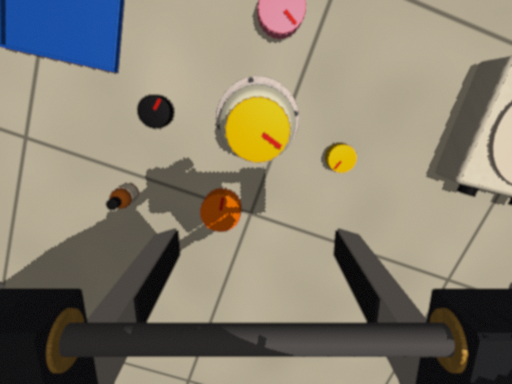

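Wrist view: the cap is at about (257,129). Its red bar runs from (264,134) to (280,147), towards lower right. The small yellow cap at (342,158) is a decoy.

```bash
cat >> h.py <<'E'
def capfind(m,im,box,z):
    Y=cut(mask(im,20,35),*box); c=big(cv2.morphologyEx(Y,cv2.MORPH_CLOSE,np.ones((13,13))))
    H=cv2.convexHull(c)
    P=np.array([onz(m,*p[0],z) for p in H]); (x,y),r=cv2.minEnclosingCircle((P*1000).astype(np.float32))
    A=np.c_[2*P,np.ones(len(P))]; s=np.linalg.lstsq(A,(P**2).sum(1),rcond=None)[0]
    I=np.zeros_like(Y);cv2.fillPoly(I,[H],255)
    R=(mask(im,0,12,150,60)|mask(im,170,180,150,60))&cv2.erode(I,np.ones((5,5)))
    rp=np.array([onz(m,u,v,z) for v,u in np.argwhere(R)]); b=rp.mean(0)
    d=b-s[:2]; vt=np.linalg.svd(rp-b)[2][0]; vt*=np.sign(vt@d)
    print("circ",(x,y,r),"lsq",s[:2],np.sqrt(s[2]+s[:2]@s[:2]),"bar",b,"ang",np.degrees(np.arctan2(d[1],d[0])),"axis",np.degrees(np.arctan2(vt[1],vt[0])))
    return s[:2]
E
python3 - <<'E'
from h import *
im=cv2.imread("pics/w2.png"); m=camera_model("wrist")
capfind(m,im,(215,85,305,175),.179)
I=np.zeros((3,3))
E
```

```text
circ (517.543212890625, -259.7310485839844, 29.336959838867188) lsq [ 0.51748969 -0.25993167] 0.028837224532801853 bar [ 0.51336811 -0.27448346] ang -105.81400191855808 axis -107.12375745104242
```

Emit:
send_rows([
  {"x": 0.137, "y": 0.047, "z": 0, "spin": 0, "claw": 94},
  {"x": 0.137, "y": 0.047, "z": 0, "spin": 0, "claw": 94},
  {"x": 0, "y": 0, "z": -0.15, "spin": 0, "claw": 94},
  {"x": 0, "y": 0, "z": -0.15, "spin": 0, "claw": 94},
  {"x": 0, "y": 0, "z": -0.15, "spin": 0, "claw": 94},
  {"x": 0, "y": 0, "z": -0.15, "spin": 0, "claw": 94},
  {"x": 0, "y": 0, "z": -0.11, "spin": 0, "claw": 94},
  {"x": 0, "y": 0, "z": 0, "spin": 0, "claw": 94},
  {"x": 0, "y": 0, "z": 0, "spin": 0, "claw": 94},
  {"x": 0, "y": 0, "z": 0, "spin": 0, "claw": 94},
], force=60)

```text
time_s: 2.7
ee_pos: [0.5185, -0.2597, 0.1451]
eef_rot: [3.14, -0.001, 0.343]
force: [-0.2, -0.0, 0.1]
grip_width: 0.094
grip_force: 0.0
```

Emit:
send_rows([
  {"x": 0, "y": 0, "z": 0, "spin": 0, "claw": 62},
  {"x": 0, "y": 0, "z": 0, "spin": 0, "claw": 60},
  {"x": 0, "y": 0, "z": 0, "spin": 0, "claw": 50},
  {"x": 0, "y": 0, "z": 0, "spin": 0, "claw": 50},
  {"x": 0, "y": 0, "z": 0, "spin": 0, "claw": 50},
  {"x": 0, "y": 0, "z": 0, "spin": 0, "claw": 50},
  {"x": 0, "y": 0, "z": 0, "spin": 0, "claw": 50},
  {"x": 0, "y": 0, "z": 0, "spin": 0, "claw": 50},
  {"x": 0, "y": 0, "z": 0, "spin": 0, "claw": 50},
  {"x": 0, "y": 0, "z": 0, "spin": 0, "claw": 50},
], force=60)

```text
time_s: 3.7
ee_pos: [0.5183, -0.2591, 0.1435]
eef_rot: [3.141, -0.0, 0.344]
force: [1.6, -1.9, 0.6]
grip_width: 0.0574
grip_force: 60.0
```

Emit:
send_rows([
  {"x": 0, "y": 0, "z": -0.005, "spin": 0, "claw": 50},
  {"x": 0, "y": 0, "z": -0.005, "spin": 0, "claw": 50},
  {"x": 0, "y": 0, "z": 0, "spin": 0, "claw": 50},
  {"x": 0, "y": 0, "z": 0, "spin": 0, "claw": 50},
  {"x": 0, "y": 0, "z": 0, "spin": 0, "claw": 50},
], force=60)

```text
time_s: 4.2
ee_pos: [0.5184, -0.2593, 0.1423]
eef_rot: [3.14, -0.001, 0.344]
force: [-0.9, -1.8, 7.1]
grip_width: 0.0578
grip_force: 60.0
```

Emit:
send_rows([
  {"x": 0, "y": 0, "z": -0.005, "spin": 0, "claw": 50},
  {"x": 0, "y": 0, "z": -0.0025, "spin": 0, "claw": 50},
  {"x": 0, "y": 0, "z": 0, "spin": 0, "claw": 50},
  {"x": 0, "y": 0, "z": 0, "spin": 0, "claw": 50},
  {"x": 0, "y": 0, "z": 0, "spin": 0, "claw": 50},
], force=60)

```text
time_s: 4.7
ee_pos: [0.5184, -0.2593, 0.1409]
eef_rot: [3.14, -0.001, 0.344]
force: [-1.0, -1.1, 7.7]
grip_width: 0.0576
grip_force: 60.0
```

Emit:
send_rows([
  {"x": 0, "y": 0, "z": -0.005, "spin": 0, "claw": 50},
  {"x": 0, "y": 0, "z": 0, "spin": 0, "claw": 50},
  {"x": 0, "y": 0, "z": 0, "spin": 0, "claw": 50},
])

```text
time_s: 5.0
ee_pos: [0.5184, -0.2593, 0.1399]
eef_rot: [3.14, -0.001, 0.344]
force: [-0.9, -1.2, 8.6]
grip_width: 0.0573
grip_force: 60.0
```

Emit:
send_rows([
  {"x": 0, "y": 0, "z": -0.005, "spin": 0, "claw": 50},
  {"x": 0, "y": 0, "z": 0, "spin": 0, "claw": 50},
  {"x": 0, "y": 0, "z": 0, "spin": 0, "claw": 50},
])

```text
time_s: 5.3
ee_pos: [0.5184, -0.2593, 0.139]
eef_rot: [3.14, -0.001, 0.344]
force: [-1.6, -1.1, 9.4]
grip_width: 0.0578
grip_force: 60.0
```

Emit:
send_rows([
  {"x": 0, "y": 0, "z": -0.005, "spin": 0, "claw": 50},
  {"x": 0, "y": 0, "z": 0, "spin": 0, "claw": 50},
  {"x": 0, "y": 0, "z": 0, "spin": 0, "claw": 50},
])

```text
time_s: 5.6
ee_pos: [0.5185, -0.2593, 0.138]
eef_rot: [3.14, -0.001, 0.344]
force: [-2.4, -0.9, 9.5]
grip_width: 0.0575
grip_force: 60.0
```

Emit:
send_rows([
  {"x": 0, "y": 0, "z": -0.005, "spin": 0, "claw": 50},
  {"x": 0, "y": 0, "z": 0, "spin": 0, "claw": 50},
  {"x": 0, "y": 0, "z": 0, "spin": 0, "claw": 50},
])

```text
time_s: 5.9
ee_pos: [0.5185, -0.2593, 0.1371]
eef_rot: [3.14, -0.001, 0.344]
force: [-2.1, -0.8, 9.6]
grip_width: 0.0574
grip_force: 60.0
```

Emit:
send_rows([
  {"x": 0, "y": 0, "z": -0.005, "spin": 0, "claw": 50},
  {"x": 0, "y": 0, "z": 0, "spin": 0, "claw": 50},
  {"x": 0, "y": 0, "z": 0, "spin": 0, "claw": 50},
])

```text
time_s: 6.2
ee_pos: [0.5185, -0.2593, 0.1364]
eef_rot: [3.14, -0.001, 0.344]
force: [-2.3, -0.8, 12.4]
grip_width: 0.0574
grip_force: 60.0
```

Emit:
send_rows([
  {"x": 0, "y": 0, "z": -0.005, "spin": 0, "claw": 50},
  {"x": 0, "y": 0, "z": 0, "spin": 0, "claw": 50},
  {"x": 0, "y": 0, "z": 0, "spin": 0, "claw": 50},
])

```text
time_s: 6.5
ee_pos: [0.5186, -0.2594, 0.1363]
eef_rot: [3.139, -0.002, 0.344]
force: [-6.8, 0.6, 22.3]
grip_width: 0.0574
grip_force: 60.0
```

Emit:
send_rows([
  {"x": -0.004, "y": 0, "z": 0, "spin": 0, "claw": 50},
  {"x": 0, "y": 0, "z": 0, "spin": 0, "claw": 50},
  {"x": 0, "y": 0, "z": 0, "spin": 0, "claw": 50},
])

```text
time_s: 6.8
ee_pos: [0.5185, -0.2594, 0.1364]
eef_rot: [3.138, -0.003, 0.344]
force: [-0.7, 0.7, 17.8]
grip_width: 0.0577
grip_force: 60.0
```

Emit:
send_rows([
  {"x": 0, "y": 0, "z": 0, "spin": 0.02, "claw": 50},
  {"x": 0, "y": 0, "z": 0, "spin": 0.02, "claw": 50},
  {"x": 0, "y": 0, "z": 0, "spin": 0, "claw": 50},
  {"x": 0, "y": 0, "z": 0, "spin": 0, "claw": 50},
])

```text
time_s: 7.2
ee_pos: [0.5185, -0.2594, 0.1364]
eef_rot: [3.138, -0.003, 0.407]
force: [-0.1, 0.8, 18.3]
grip_width: 0.0577
grip_force: 60.0
```

```bash
python3 - <<'E'
from station import *
o=get_obs(); print(o["force"],o["moment"],o["ee_pos"],o["eef_rot"])
E
```

```text
[-0.10738887  0.84097578 18.33249032] [0.19829278 0.10873293 0.02411919] [ 0.51853788 -0.25939384  0.13637822] [ 3.13824976e+00 -2.89073451e-03  4.06868363e-01]
```

Emit:
send_rows([
  {"x": 0, "y": 0, "z": 0, "spin": 0.03, "claw": 50},
  {"x": 0, "y": 0, "z": 0, "spin": 0.03, "claw": 50},
  {"x": 0, "y": 0, "z": 0, "spin": 0.03, "claw": 50},
  {"x": 0, "y": 0, "z": 0, "spin": 0, "claw": 50},
])

```text
time_s: 7.6
ee_pos: [0.5186, -0.2594, 0.1364]
eef_rot: [3.138, -0.002, 0.55]
force: [0.1, 0.9, 19.2]
grip_width: 0.0576
grip_force: 60.0
```

```bash
python3 - <<'E'
from station import *
o=get_obs(); print(o["force"],o["moment"],o["ee_pos"],o["eef_rot"])
E
```

```text
[ 0.0649866   0.88374666 19.19802543] [0.14487495 0.04289176 0.00658176] [ 0.51859414 -0.25938771  0.13639053] [ 3.13778967e+00 -2.49768365e-03  5.49860589e-01]
```

Emit:
send_rows([
  {"x": 0, "y": 0, "z": 0, "spin": 0.04, "claw": 50},
  {"x": 0, "y": 0, "z": 0, "spin": 0.04, "claw": 50},
  {"x": 0, "y": 0, "z": 0, "spin": 0.04, "claw": 50},
  {"x": 0, "y": 0, "z": 0, "spin": 0.04, "claw": 50},
  {"x": 0, "y": 0, "z": 0, "spin": 0.04, "claw": 50},
  {"x": 0, "y": 0, "z": 0, "spin": 0.04, "claw": 50},
  {"x": 0, "y": 0, "z": 0, "spin": 0, "claw": 50},
])

```text
time_s: 8.3
ee_pos: [0.5186, -0.2594, 0.1364]
eef_rot: [3.137, -0.001, 0.927]
force: [-1.0, 0.8, 18.2]
grip_width: 0.0576
grip_force: 60.0
```

Emit:
send_rows([
  {"x": 0, "y": 0, "z": 0, "spin": 0.04, "claw": 50},
  {"x": 0, "y": 0, "z": 0, "spin": 0.04, "claw": 50},
  {"x": 0, "y": 0, "z": 0, "spin": 0.04, "claw": 50},
  {"x": 0, "y": 0, "z": 0, "spin": 0.04, "claw": 50},
  {"x": 0, "y": 0, "z": 0, "spin": 0.04, "claw": 50},
  {"x": 0, "y": 0, "z": 0, "spin": 0.04, "claw": 50},
  {"x": 0, "y": 0, "z": 0, "spin": 0, "claw": 50},
])

```text
time_s: 9.0
ee_pos: [0.5186, -0.2594, 0.1364]
eef_rot: [3.137, 0.001, 1.304]
force: [0.2, 0.0, 17.5]
grip_width: 0.0581
grip_force: 60.0
```

```bash
python3 - <<'E'
from h import *
o=get_obs(); print(o["force"],o["moment"],o["ee_pos"],o["eef_rot"])
m=camera_model("top"); im=camera("top"); cv2.imwrite("pics/t3.png",cv2.resize(im[150:270,280:440],None,fx=4,fy=4))
cv2.imwrite("pics/w3.png",camera("wrist"))
E
```

```text
[ 0.17266185  0.02097393 17.50701951] [0.12715068 0.06386697 0.04382118] [ 0.51856975 -0.25937172  0.1363782 ] [3.13719168e+00 8.06906706e-04 1.30446332e+00]
```

View pics/w3.png

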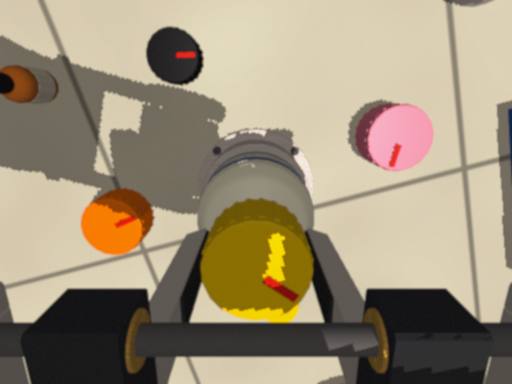

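The wrist view shows the cap held between the pads with its bar at (281,289), still lower right relative to the tool, so it turned without slip. About 55° is done; I'll turn the last 10° and check the bar.

Emit:
send_rows([
  {"x": 0, "y": 0, "z": 0, "spin": 0.04, "claw": 50},
  {"x": 0, "y": 0, "z": 0, "spin": 0.04, "claw": 50},
  {"x": 0, "y": 0, "z": 0, "spin": 0.032, "claw": 50},
  {"x": 0, "y": 0, "z": 0, "spin": 0, "claw": 50},
  {"x": 0, "y": 0, "z": 0, "spin": 0, "claw": 50},
])

```text
time_s: 9.6
ee_pos: [0.5186, -0.2594, 0.1364]
eef_rot: [3.137, 0.002, 1.478]
force: [-0.3, 1.1, 18.7]
grip_width: 0.0574
grip_force: 60.0
```

```bash
python3 - <<'E'
from h import *
o=get_obs(); print(o["force"],o["moment"],o["ee_pos"],o["eef_rot"])
m=camera_model("wrist"); im=camera("wrist")
R=cut(mask(im,0,8,150,40)|mask(im,172,180,150,40),245,230,310,310); v,u=np.argwhere(R).mean(0); print(len(np.argwhere(R)),u,v)
P=np.array([onz(m,a,b,.173) for b,a in np.argwhere(R)]); vt=np.linalg.svd(P-P.mean(0))[2][0]; d=P.mean(0)-np.array([.518,-.2597])
print(P.mean(0),np.degrees(np.arctan2(d[1],d[0])),np.degrees(np.arctan2(vt[1],vt[0])))
E
```

```text
[-0.25131401  1.13601462 18.70639119] [0.15441516 0.002945   0.03486204] [ 0.51855944 -0.25938455  0.13639903] [3.13740922e+00 1.57601299e-03 1.47823759e+00]
265 280.27169811320755 288.61509433962266
[ 0.52953744 -0.26967953] -40.858797955753495 -40.56398033346809
```

Emit:
send_rows([
  {"x": 0, "y": 0, "z": 0.01, "spin": 0, "claw": 50},
  {"x": 0, "y": 0, "z": 0.01, "spin": 0, "claw": 50},
  {"x": 0, "y": 0, "z": 0.01, "spin": 0, "claw": 50},
  {"x": 0, "y": 0, "z": 0.01, "spin": 0, "claw": 50},
  {"x": 0, "y": 0, "z": 0.01, "spin": 0, "claw": 50},
  {"x": 0, "y": 0, "z": 0, "spin": 0, "claw": 50},
])

```text
time_s: 10.25
ee_pos: [0.5183, -0.2592, 0.1451]
eef_rot: [3.139, 0.001, 1.478]
force: [3.6, -1.6, 4.7]
grip_width: 0.0574
grip_force: 60.0
```

Emit:
send_rows([
  {"x": 0, "y": 0, "z": 0.01, "spin": 0, "claw": 50},
  {"x": 0, "y": 0, "z": 0.01, "spin": 0, "claw": 50},
  {"x": 0, "y": 0, "z": 0.01, "spin": 0, "claw": 50},
  {"x": 0, "y": 0, "z": 0.01, "spin": 0, "claw": 50},
  {"x": 0, "y": 0, "z": 0, "spin": 0, "claw": 50},
])

```text
time_s: 10.75
ee_pos: [0.5174, -0.259, 0.1521]
eef_rot: [3.142, -0.0, 1.478]
force: [-0.1, 0.3, -0.4]
grip_width: 0.0573
grip_force: 60.0
```

Emit:
send_rows([
  {"x": 0, "y": 0, "z": 0.03, "spin": 0, "claw": 50},
  {"x": 0, "y": 0, "z": 0.03, "spin": 0, "claw": 50},
  {"x": 0, "y": 0, "z": 0.03, "spin": 0, "claw": 50},
  {"x": 0, "y": 0, "z": 0.03, "spin": 0, "claw": 50},
  {"x": 0, "y": 0, "z": 0.05, "spin": 0, "claw": 50},
  {"x": 0, "y": 0, "z": 0.05, "spin": 0, "claw": 50},
  {"x": 0, "y": 0, "z": 0.05, "spin": 0, "claw": 50},
  {"x": 0, "y": 0, "z": 0.05, "spin": 0, "claw": 50},
  {"x": 0, "y": 0, "z": 0.05, "spin": 0, "claw": 50},
  {"x": 0, "y": 0, "z": 0.05, "spin": 0, "claw": 50},
  {"x": 0, "y": 0, "z": 0, "spin": 0, "claw": 50},
])

```text
time_s: 11.85
ee_pos: [0.5178, -0.2593, 0.2376]
eef_rot: [3.14, 0.001, 1.478]
force: [0.1, -0.4, -0.7]
grip_width: 0.0575
grip_force: 60.0
```

```bash
python3 - <<'E'
from h import *
cv2.imwrite("pics/s4.png",camera("scene")); o=get_obs(); print(o["force"],o["ee_pos"])
E
```

```text
[ 0.18586046 -0.37597834 -0.34668475] [ 0.5175323  -0.25910136  0.23653671]
```

View pics/s4.png

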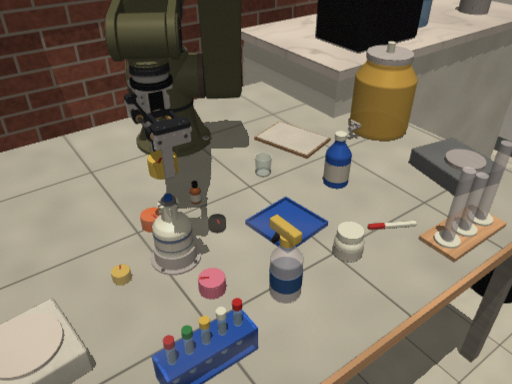

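The cap hangs in the gripper at (163,165) and the bottle neck is bare at (170,208). Next I'll carry it to the tray.

Emit:
send_rows([
  {"x": 0.029, "y": 0.141, "z": 0, "spin": 0.03, "claw": 50},
  {"x": 0.029, "y": 0.141, "z": 0, "spin": 0.03, "claw": 50},
  {"x": 0.029, "y": 0.141, "z": 0, "spin": 0.03, "claw": 50},
  {"x": 0.029, "y": 0.141, "z": 0, "spin": 0.03, "claw": 50},
  {"x": 0.029, "y": 0.141, "z": 0, "spin": 0.03, "claw": 50},
  {"x": 0.029, "y": 0.141, "z": 0, "spin": 0, "claw": 50},
  {"x": 0.029, "y": 0.141, "z": 0, "spin": 0, "claw": 50},
  {"x": 0.029, "y": 0.141, "z": 0, "spin": 0, "claw": 50},
  {"x": 0.029, "y": 0.141, "z": 0, "spin": 0, "claw": 50},
  {"x": 0.029, "y": 0.141, "z": 0, "spin": 0, "claw": 50},
  {"x": 0, "y": 0, "z": -0.15, "spin": 0, "claw": 50},
  {"x": 0, "y": 0, "z": -0.15, "spin": 0, "claw": 50},
  {"x": 0, "y": 0, "z": -0.15, "spin": 0, "claw": 50},
  {"x": 0, "y": 0, "z": -0.15, "spin": 0, "claw": 50},
  {"x": 0, "y": 0, "z": -0.15, "spin": 0, "claw": 50},
  {"x": 0, "y": 0, "z": -0.15, "spin": 0, "claw": 50},
  {"x": 0, "y": 0, "z": -0.1, "spin": 0, "claw": 50},
  {"x": 0, "y": 0, "z": -0.05, "spin": 0, "claw": 50},
  {"x": 0, "y": 0, "z": 0, "spin": 0, "claw": 50},
  {"x": 0, "y": 0, "z": 0, "spin": 0, "claw": 50},
])

```text
time_s: 13.9
ee_pos: [0.5758, 0.023, 0.0267]
eef_rot: [3.141, 0.0, 1.714]
force: [0.1, 0.1, 0.0]
grip_width: 0.0575
grip_force: 60.0
```

```bash
python3 - <<'E'
from h import *
a=camera("wrist"); b=cv2.resize(camera("scene")[120:312,150:406],(512,384)); cv2.imwrite("pics/ws5.png",cv2.resize(np.vstack([a,b]),(400,600))); o=get_obs(); print(o["force"],o["ee_pos"],o["eef_rot"])
E
```

```text
[ 0.78363118  0.47531444 -0.66770254] [0.57600554 0.02297848 0.02715152] [3.13980827e+00 2.91342681e-04 1.71350982e+00]
```

View pics/ws5.png

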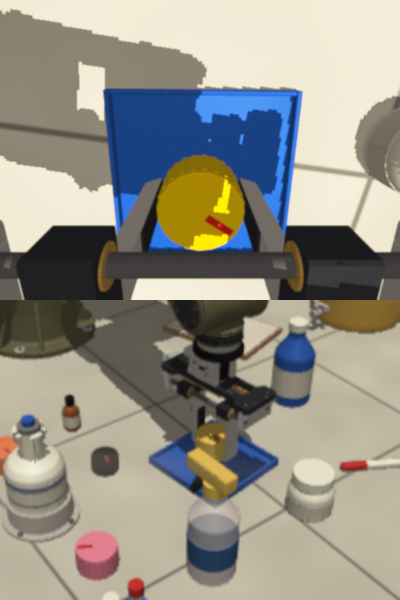

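The cap is held level above the middle of the tray, at (200,200) in the upper half of the picture, and aligned with the tray's sides. I'll lower it gently until contact.

Emit:
send_rows([
  {"x": 0, "y": 0, "z": -0.03, "spin": 0, "claw": 50},
  {"x": 0, "y": 0, "z": -0.02, "spin": 0, "claw": 50},
  {"x": 0, "y": 0, "z": -0.02, "spin": 0, "claw": 50},
  {"x": 0, "y": 0, "z": -0.01, "spin": 0, "claw": 50},
  {"x": 0, "y": 0, "z": 0, "spin": 0, "claw": 50},
  {"x": 0, "y": 0, "z": 0, "spin": 0, "claw": 50},
])

```text
time_s: 14.6
ee_pos: [0.5754, 0.023, 0.01]
eef_rot: [3.142, -0.0, 1.714]
force: [0.5, -0.2, -1.5]
grip_width: 0.0577
grip_force: 60.0
```

Emit:
send_rows([
  {"x": 0, "y": 0, "z": -0.005, "spin": 0, "claw": 50},
  {"x": 0, "y": 0, "z": 0, "spin": 0, "claw": 50},
  {"x": 0, "y": 0, "z": 0, "spin": 0, "claw": 50},
])

```text
time_s: 14.9
ee_pos: [0.5754, 0.023, 0.009]
eef_rot: [3.141, 0.0, 1.714]
force: [0.0, 0.1, -1.2]
grip_width: 0.0578
grip_force: 60.0
```

Emit:
send_rows([
  {"x": 0, "y": 0, "z": -0.005, "spin": 0, "claw": 50},
  {"x": 0, "y": 0, "z": 0, "spin": 0, "claw": 50},
  {"x": 0, "y": 0, "z": 0, "spin": 0, "claw": 50},
])

```text
time_s: 15.2
ee_pos: [0.5754, 0.023, 0.0079]
eef_rot: [-3.142, -0.0, 1.714]
force: [0.3, -0.0, 0.2]
grip_width: 0.0576
grip_force: 60.0
```

Emit:
send_rows([
  {"x": 0, "y": 0, "z": -0.005, "spin": 0, "claw": 50},
  {"x": 0, "y": 0, "z": 0, "spin": 0, "claw": 50},
  {"x": 0, "y": 0, "z": 0, "spin": 0, "claw": 50},
])

```text
time_s: 15.5
ee_pos: [0.5754, 0.023, 0.0069]
eef_rot: [-3.142, 0.0, 1.714]
force: [-0.9, 0.4, 0.2]
grip_width: 0.0578
grip_force: 60.0
```

Emit:
send_rows([
  {"x": 0, "y": 0, "z": -0.005, "spin": 0, "claw": 50},
  {"x": 0, "y": 0, "z": 0, "spin": 0, "claw": 50},
  {"x": 0, "y": 0, "z": 0, "spin": 0, "claw": 50},
])

```text
time_s: 15.8
ee_pos: [0.5753, 0.023, 0.0059]
eef_rot: [-3.141, -0.0, 1.714]
force: [0.3, -0.7, 0.1]
grip_width: 0.0574
grip_force: 60.0
```

Emit:
send_rows([
  {"x": 0, "y": 0, "z": -0.004, "spin": 0, "claw": 50},
  {"x": 0, "y": 0, "z": 0, "spin": 0, "claw": 50},
  {"x": 0, "y": 0, "z": 0, "spin": 0, "claw": 50},
])

```text
time_s: 16.1
ee_pos: [0.5755, 0.023, 0.0054]
eef_rot: [3.141, 0.0, 1.714]
force: [-2.9, -0.2, 5.3]
grip_width: 0.0579
grip_force: 60.0
```

Emit:
send_rows([
  {"x": 0, "y": 0, "z": -0.003, "spin": 0, "claw": 50},
  {"x": 0, "y": 0, "z": 0, "spin": 0, "claw": 50},
  {"x": 0, "y": 0, "z": 0, "spin": 0, "claw": 50},
])

```text
time_s: 16.4
ee_pos: [0.5755, 0.023, 0.0054]
eef_rot: [3.141, 0.0, 1.714]
force: [-6.0, -0.7, 13.6]
grip_width: 0.0575
grip_force: 60.0
```

Emit:
send_rows([
  {"x": 0, "y": 0, "z": 0.005, "spin": 0, "claw": 50},
  {"x": 0, "y": 0, "z": 0, "spin": 0, "claw": 50},
  {"x": 0, "y": 0, "z": 0, "spin": 0, "claw": 60},
  {"x": 0, "y": 0, "z": 0, "spin": 0, "claw": 68},
  {"x": 0, "y": 0, "z": 0, "spin": 0, "claw": 76},
  {"x": 0, "y": 0, "z": 0, "spin": 0, "claw": 76},
  {"x": 0, "y": 0, "z": 0, "spin": 0, "claw": 76},
  {"x": 0, "y": 0, "z": 0, "spin": 0, "claw": 76},
])

```text
time_s: 17.2
ee_pos: [0.5754, 0.023, 0.0055]
eef_rot: [3.142, 0.0, 1.714]
force: [0.3, -0.3, -1.3]
grip_width: 0.076
grip_force: 0.0
```

Emit:
send_rows([
  {"x": 0, "y": 0, "z": 0.03, "spin": 0, "claw": 76},
  {"x": 0, "y": 0, "z": 0.1, "spin": 0, "claw": 76},
  {"x": 0, "y": 0, "z": 0.15, "spin": 0, "claw": 76},
  {"x": 0, "y": 0, "z": 0.15, "spin": 0, "claw": 76},
  {"x": 0, "y": 0, "z": 0.15, "spin": 0, "claw": 76},
  {"x": 0, "y": 0, "z": 0.15, "spin": 0, "claw": 76},
  {"x": 0, "y": 0, "z": 0.15, "spin": 0, "claw": 76},
  {"x": 0, "y": 0, "z": 0, "spin": 0, "claw": 76},
  {"x": 0, "y": 0, "z": 0, "spin": 0, "claw": 76},
])

```text
time_s: 18.1
ee_pos: [0.5754, 0.023, 0.182]
eef_rot: [3.141, 0.0, 1.714]
force: [0.6, -0.4, -1.1]
grip_width: 0.0761
grip_force: 0.0
```

```bash
python3 - <<'E'
from h import *
a=camera("wrist"); b=cv2.resize(camera("scene")[120:312,150:406],(512,384)); cv2.imwrite("pics/ws6.png",cv2.resize(np.vstack([a,b]),(400,600))); o=get_obs(); print(o["force"],o["ee_pos"],o["grip_width"])
E
```

```text
[ 0.41922633 -1.22104073 -0.63641069] [0.57489144 0.02299888 0.18051688] 0.07582051433312757
```

View pics/ws6.png

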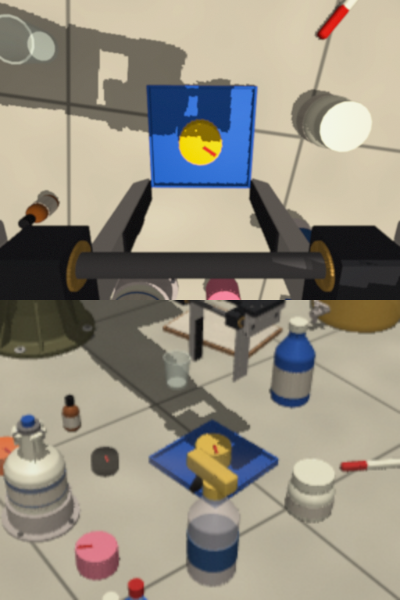

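The cap lies flat in the centre of the tray, at (200,143) in the wrist view. It is released and the gripper is clear.

```bash
python3 -c "
from station import *
print(hand_in())"
```

```text
the job is handed in; nothing more can be done
None
```

The job is handed in, with no verdict returned: the cap was pressed to its stop (22 N peak at the wrist), turned about 65° anticlockwise, lifted off and set flat, top side up, in the middle of the blue tray, and the other things on the bench look undisturbed.

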